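# Clear the spent radio battery into the collection bin

## Task

One of the radio battery packs on the desk is spent: the one with the red band. Push it along the desk and off the far edge so that it drops into the yellow collection bin below; slide it, do not lift it, and leave the two good packs with green bands where they are.

Things in the scene. Friction and masses are not known exactly. Their poses are not given: they have to be found in the camera images.
- spent_center (a point): Radio battery pack, black block with a wide RED band round its middle; 50 mm in x, 70 mm in y, 26 mm high, 0.16 kg. Lies flat, long side along the desk's far edge within 0.2 rad. The point is its centre, 13 mm above the desk; z up. This is the spent pack; it slides freely and starts straight in front of the bin, its y within 95 mm of the bin's centre.
- good_a_center (a point): Radio battery pack, black block with a wide GREEN band round its middle; 50 mm in x, 70 mm in y, 26 mm high, 0.16 kg. Lies flat, long side along the desk's far edge within 0.2 rad. The point is its centre, 13 mm above the desk; z up. A good pack, beside the spent one, at least 40 mm clear of it (it may be on either side): stays.
- good_b_center (a point): Radio battery pack, black block with a wide GREEN band round its middle; 50 mm in x, 70 mm in y, 26 mm high, 0.16 kg. Lies flat, long side along the desk's far edge within 0.2 rad. The point is its centre, 13 mm above the desk; z up. Another good pack, further to the robot's left: stays.
- bin: Yellow open-topped bin, fixed, just below the desk's far edge. Outside 220 mm in x, 320 mm in y, 120 mm high; walls 6 mm, inner floor 10 mm up. Origin: centre of its underside; x points away from the robot. Rim 40 mm below the desk top (z = 0, 35 mm thick). The desk's far edge runs straight along y, 70 mm nearer the robot than this origin: the bin reaches 40 mm under the desk, 180 mm beyond it.

How it is judged:
By the outcome, as a careful person would: the job done as asked, in the order asked, and still so for the second after the job is handed in, with the robot touching nothing.
It also fails if it takes over 32 s, if anything falls off the work surface, if the arm or the gripper's body presses on something with over 40 N, if the wrist force passes 120 N, or if a joint passes its speed limit or range.

## Robot

A 6-joint arm with a two-finger parallel gripper is mounted at the origin on the work surface. World frame = base frame: x ahead of the robot, y to its left, z up, the work surface at z = 0. Lengths are in mm, angles in rad, forces in N, time in s.
With the tool pointing down it reaches from about 275 to 750 mm from the base axis. Payload 10.2 kg.
Tool frame: the origin (TCP) lies midway between the tips of the shut fingers; the grasp point (between the pads) lies 19 mm behind it (ctrl.tcp_to_grasp is the z of the grasp point in the tool frame, in mm); z points along the fingers, y is the direction in which the jaws open and shut (so a half turn about z gives the same grasp; the last joint's range is limited). The gripper opens to 85 mm and grips with 20 to 120 N. Pads are 22 mm wide; open, the fingers measure 114 mm over their backs; the gripper's body (76 mm by 85 mm) begins 54 mm behind the grasp point. The pads swing forward as they close: fully open they stand 13 mm farther back than shut.
Start: joints at [-1.438, 0.313, 1.498, -0, 1.331, -0.223], TCP at [182.866, -492.129, 231.294] pointing down, gripper open.
Joint ranges: [-2.94, 2.94], [-0.97, 2.17], [0.19, 2.56], [-1.23, 4.37], [0.02, 3.11], [-2.88, 2.88]. Speed limits (rad/s): [2.39, 2.39, 3.01, 3.14, 3.14, 3.14].

## Interface

Orientations are given as a unit quaternion [w, x, y, z].
In Python, from rig import sensors, capture, order, ctrl gives the robot as it stands. The module is installed in compiled form; this text tells all that it offers.
- The arm moves only by the tool play_rows, never from a script. Its argument "deltas" is a list of rows, each a list of 7 numbers: the shift along the world's x, y, z in units of 40 mm (1.0 is 40 mm), then the turn, a rotation vector about the world's x, y, z in units of 6 degrees (1.0 is 6 degrees), then the opening, from -1 (shut) to 1 (fully open). A call has 1 to 8 rows; each row shifts and turns the commanded pose from where the row before left it; what a row does not reach is not made up. A row lasts 1/12 s, in which the tool goes at most 41.7 mm and 7.16 degrees, less where a joint would pass 70% of its speed; a pose out of reach is approached as far as the arm can. A call is refused whole if a number of a shift passes 1 or a number of a turn 1, either way. A call with a gripper value outside its range is refused whole. The fingers move at their own pace and stop on an object; "squeeze" is the grip in N (left out, the last holds). Time passes only in rows, so rows that do not move let the fingers close. It gives the time, the measured TCP pose, the force and the opening at its end, in the units of the state.
- sensors.sense(): the state, without advancing time (a new reading comes with each control period).
- capture(name): name is "side" or "top" or "wrist"; returns a dict with "pixels" (400x640x3 uint8, red, green, blue), "z_map" (400x640 float32, mm along the optical axis (not along the pixel's ray), 0 where there is no reading), "fx", "fy", "cx", "cy" (pixels), "eye" and "rotation" of the camera in the world; the wrist camera has in their place "tool_from_camera" (4x4, takes a point from camera to tool coordinates, whose origin is the TCP and whose axes are the flange's). Camera axes: x right, y down, z forward; pixel columns grow to the right and rows downward; lengths in mm; the calibration is good to about 2 mm. A picture is of the moment at which its call begins: read the wrist's pose just before it.
- order.finish_job(): hands the job in, once; it reports no verdict.
The state is a dict: "time_s": time; "joints": joint angles; "dq": joint speeds; "tau": joint torques, N m; "eef_pos": TCP position; "ee_rot": TCP orientation; "force": force on the tool from outside, world axes, zero at the start; "wrist_torque": the same for the moment, N m; "grip_width": opening from 0.0 (shut) to 1.0 (fully open).
Only numpy, scipy, OpenCV 4.12 (cv2) and the standard library are available. Lean on these libraries where they do the work, as an engineer would, in place of code of your own. Each camera call takes 0.05 s, during which the arm holds its last target. There are 200 camera calls.

## Working session

There is one attempt and no reset: what is moved stays moved. The work goes in short steps, Python scripts to look and compute and a tool call to move; the robot and the scene stay as the last step left them, time stands still between calls to the robot, and variables do not carry over. Pictures are saved under pics/ and viewed, about 8 in all and at most 12, crops included, and the job is handed in when it is done.

Besides the shell and the picture viewer there is one more tool, called after "Call:" as a command line: name --pt "numbers of a row" for each row, then --argument value for the rest. play_rows: Moves the arm, as the interface text tells. Its arguments: {"type":"object","properties":{"deltas":{"type":"array","items":{"type":"array","items":{"type":"number"}}},"squeeze":{"type":"number"}},"required":["deltas"]}

```bash
mkdir -p pics; cat > h.py <<'E'
import numpy as np, cv2
from rig import sensors, capture, order, ctrl
def cloud(c):
    z=c["z_map"]; v,u=np.mgrid[:z.shape[0],:z.shape[1]]
    P=np.dstack([(u-c["cx"])/c["fx"]*z,(v-c["cy"])/c["fy"]*z,z])
    return P@np.array(c["rotation"]).T+np.array(c["eye"])
def masks(c):
    h=cv2.cvtColor(c["pixels"],cv2.COLOR_RGB2HSV); H,S,V=cv2.split(h); ok=(S>110)&(V>50)
    return {"red":ok&((H<8)|(H>172)),"green":ok&(H>40)&(H<85),"yellow":ok&(H>20)&(H<35)}
E
python3 - <<'E'
from h import *
ims=[]
for n in("top","side"):
    c=capture(n); P=cloud(c); cv2.imwrite(f"pics/{n}0.png",c["pixels"][...,::-1]); print(n,np.round(c["eye"]))
    for k,m in masks(c).items():
        N,L,st,ce=cv2.connectedComponentsWithStats(m.astype(np.uint8))
        for i in range(1,N):
            if st[i,4]>60:
                q=P[(L==i)&(c["z_map"]>0)]
                print(k,st[i],np.round(ce[i]),np.round(np.percentile(q,[2,50,98],axis=0)).tolist() if len(q) else None)
                if k!="yellow" and n=="top":
                    t=q[q[:,2]>np.percentile(q[:,2],90)-5]; print("  rect",cv2.minAreaRect(t[:,:2].astype(np.float32)))
print(sensors.sense())
E
```

```text
Traceback (most recent call last):
  File "h.py", line 6, in cloud
    return P@np.array(c["rotation"]).T+np.array(c["eye"])
           ~^~~~~~~~~~~~~~~~~~~~~~~~~~
ValueError: matmul: Input operand 1 has a mismatch in its core dimension 0, with gufunc signature (n?,k),(k,m?)->(n?,m?) (size 4 is different from 3)
```

Rotation is a quaternion.

```bash
sed -i 's/np.array(c\["rotation"\]).T/Rotation.from_quat(c["rotation"],scalar_first=True).as_matrix().T/; 1a from scipy.spatial.transform import Rotation' h.py
cat > m.py <<'E'
from h import *
import sys
tag=sys.argv[1]
for n in("top","side"):
    c=capture(n); P=cloud(c); cv2.imwrite(f"pics/{n}{tag}.png",c["pixels"][...,::-1]); print(n,np.round(c["eye"]))
    for k,m in masks(c).items():
        N,L,st,ce=cv2.connectedComponentsWithStats(m.astype(np.uint8))
        for i in range(1,N):
            if st[i,4]>60:
                q=P[(L==i)&(c["z_map"]>0)]
                print(k,st[i],np.round(ce[i]),np.round(np.percentile(q,[2,50,98],axis=0)).tolist() if len(q) else None)
                if k!="yellow" and n=="top" and len(q):
                    t=q[q[:,2]>np.percentile(q[:,2],90)-5]; print("  rect",cv2.minAreaRect(t[:,:2].astype(np.float32)))
print(sensors.sense())
E
python3 m.py 0
```

```text
top [491. 130. 650.]
red [452 226  32  36 814] [468. 244.] [[492.0, -132.0, 0.0], [516.0, -110.0, 27.0], [543.0, -89.0, 29.0]]
  rect ((516.3202514648438, -110.18695068359375), (50.267333984375, 41.852725982666016), 9.938508033752441)
green [270 235  26  33 786] [282. 251.] [[480.0, 177.0, 2.0], [505.0, 196.0, 27.0], [531.0, 216.0, 29.0]]
  rect ((504.6928405761719, 196.0986328125), (50.265472412109375, 40.830909729003906), 3.5597891807556152)
green [366 239  28  33 794] [380. 255.] [[474.0, 16.0, 2.0], [498.0, 36.0, 27.0], [524.0, 55.0, 29.0]]
  rect ((498.0499572753906, 35.76961898803711), (50.424198150634766, 40.98466110229492), 4.014566898345947)
yellow [ 325   90  171   86 5921] [424. 115.] [[665.0, -194.0, -159.0], [813.0, -105.0, -82.0], [876.0, 121.0, -38.0]]
side [418. 659. 412.]
red [392 127  26  15 260] [405. 134.] [[493.0, -167.0, -2.0], [516.0, -112.0, 25.0], [547.0, -87.0, 26.0]]
green [384 161  30  20 362] [399. 170.] [[474.0, 11.0, 12.0], [498.0, 35.0, 25.0], [523.0, 56.0, 26.0]]
green [353 209  38  31 621] [373. 221.] [[480.0, 173.0, 7.0], [504.0, 196.0, 25.0], [531.0, 216.0, 26.0]]
yellow [ 227  121  125  121 6488] [278. 177.] [[679.0, -193.0, -155.0], [783.0, -5.0, -85.0], [819.0, 125.0, -41.0]]
{'time_s': 0.15, 'joints': array([-1.43843545e+00,  3.13321638e-01,  1.49823781e+00,  2.99815422e-05,
        1.33097756e+00, -2.23413325e-01]), 'dq': array([ 4.11542547e-04, -6.61460572e-04,  3.50659780e-04,  4.09315828e-05,
       -1.29278592e-03,  5.48865333e-04]), 'tau': array([ 8.69126798e-04, -4.12370574e+01, -2.59797102e+01, -2.23355319e-04,
        3.20823325e-03, -1.22393777e-05]), 'eef_pos': array([ 182.83109095, -491.94602241,  230.87576811]), 'ee_rot': array([-4.71025085e-04,  9.84220289e-01,  1.76946883e-01,  3.60339904e-05]), 'force': array([ 0.50919448,  0.09497066, -0.46577815]), 'wrist_torque': array([ 0.09085551, -0.01651866,  0.04816081]), 'grip_width': 0.9991055905790562}
```

View pics/top0.png

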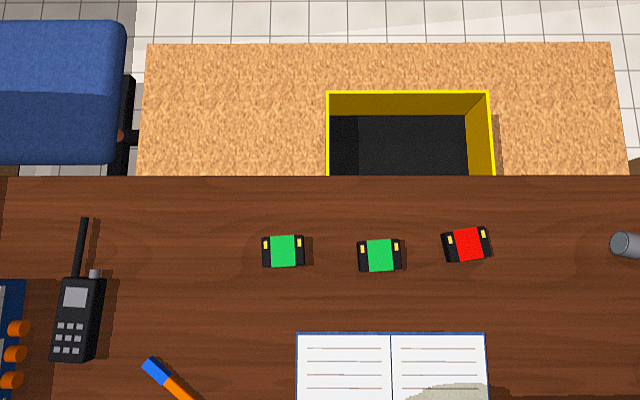

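View pics/side0.png

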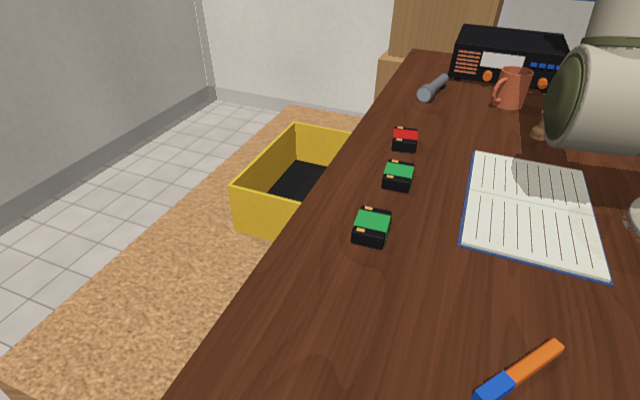

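The top view shows the red pack at pixel (468,244), with green packs at (380,255) and (282,251). The bin opening spans columns 325–496, and the desk's far edge is near row 176. The side view agrees, and also shows a mug at (515,88) and a torch at (433,88). Next I'll measure the desk edge and the clutter heights.

```bash
python3 - <<'E'
from h import *
c=capture("top");P=cloud(c);z=c["z_map"]
for u in(340,424,480):
    col=P[:,u]; d=(abs(col[:,2])<12)&(z[:,u]>0); print("edge x",u,np.round(col[d][:1],1))
m=masks(c)["yellow"]&(z>0)&(abs(P[...,2]+40)<8); q=P[m]; print("rim",np.percentile(q,[1,99],axis=0).round(1))
c=capture("side");P=cloud(c);z=c["z_map"]
for n,(u0,u1,v0,v1) in{"mug":(492,530,68,110),"torch":(417,448,74,102)}.items():
    q=P[v0:v1,u0:u1][z[v0:v1,u0:u1]>0]; q=q[q[:,2]>8]; print(n,np.percentile(q,[2,98],axis=0).round())
c=capture("top");P=cloud(c);q=P[332,300:480];print("book",q[::60].round())
E
```

```text
edge x 340 [[6.373e+02 9.850e+01 4.000e-01]]
edge x 424 [[ 6.373e+02 -5.080e+01 -3.000e-01]]
edge x 480 [[ 6.371e+02 -1.497e+02  3.000e-01]]
rim [[ 650.4 -195.6  -47.8]
 [ 819.   122.9  -37.2]]
mug [[ 276. -557.   11.]
 [ 356. -380.   88.]]
torch [[ 478. -499.    9.]
 [ 535. -355.   40.]]
book [[373. 167.   3.]
 [374.  68.   3.]
 [374. -31.   2.]]
```

Call:
play_rows --pt "0.6 0.9 0 0 0 -0.2 0" --pt "0.6 0.9 0 0 0 -0.2 0" --pt "0.6 0.9 0 0 0 -0.2 0" --pt "0.6 0.9 0 0 0 -0.2 0" --pt "0.6 0.9 0 0 0 -0.2 0" --pt "0.6 0.9 0 0 0 -0.2 0" --pt "0.6 0.9 0 0 0 -0.2 0" --pt "0.6 0.9 0 0 0 -0.2 0"

```text
time_s: 0.97
eef_pos: [368.4, -212.9, 231.5]
ee_rot: [0.0, 0.996, 0.093, 0.0]
force: [0.9, -1.1, -0.2]
grip_width: 0.502
```

Call:
play_rows --pt "0.5 0.7 0 0 0 -0.1 0" --pt "0.5 0.7 0 0 0 0 0" --pt "0.5 0.6 -0.5 0 0 0 0" --pt "0 0 -0.8 0 0 0 0" --pt "0 0 -0.8 0 0 0 0" --pt "0 0 -0.8 0 0 0 0" --pt "0 0 -0.8 0 0 0 0" --pt "0 0 0 0 0 0 0"

```text
time_s: 1.63
eef_pos: [425.2, -133.1, 78.8]
ee_rot: [-0.003, 0.996, 0.089, -0.004]
force: [-1.6, 0.1, -0.3]
grip_width: 0.503
```

```bash
python3 m.py 1 | grep -A1 -E "red|top|side"; python3 - <<'E'
from h import *
c=capture("wrist"); cv2.imwrite("pics/w1.png",c["pixels"][...,::-1])
s=sensors.sense(); print(s["eef_pos"],s["ee_rot"],s["grip_width"])
E
```

```text
top [491. 130. 650.]
red [452 226  32  36 812] [468. 244.] [[492.0, -131.0, 0.0], [516.0, -110.0, 27.0], [543.0, -89.0, 29.0]]
  rect ((516.2428588867188, -109.96224975585938), (50.73436737060547, 42.54054260253906), 8.821391105651855)
--
side [418. 659. 412.]
red [392 127  26  15 262] [405. 134.] [[493.0, -171.0, -2.0], [516.0, -112.0, 25.0], [547.0, -88.0, 26.0]]
green [384 162  30  19 361] [399. 170.] [[474.0, 13.0, 12.0], [498.0, 35.0, 25.0], [524.0, 56.0, 26.0]]
[ 428.49913243 -135.25295327   84.77399931] [5.40538368e-04 9.96054395e-01 8.87402880e-02 7.15584021e-04] 0.5019213495013838
```

View pics/w1.png

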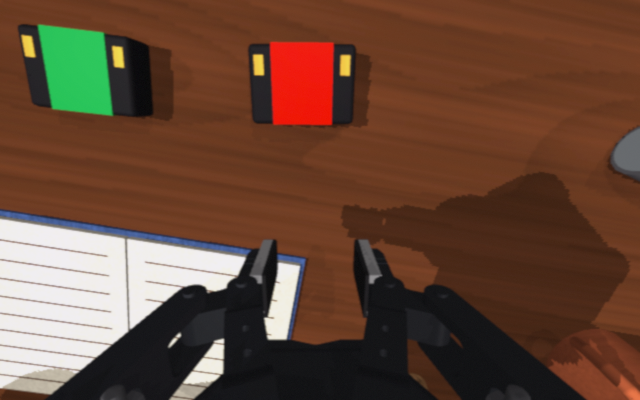

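The wrist view shows the pack at pixel (302,84), square to the tool. The finger gap is centred near column 316, so I need about 10 mm of +y. I'll descend behind the pack.

Call:
play_rows --pt "0 0.25 -0.6 0 0 0 0" --pt "0 0 -0.6 0 0 0 0" --pt "0 0 -0.4 0 0 0 0" --pt "0 0 -0.3 0 0 0 0" --pt "0 0 0 0 0 0 0" --pt "0 0 0 0 0 0 0"

```text
time_s: 2.28
eef_pos: [428.7, -125.4, 8.8]
ee_rot: [0.001, 0.996, 0.089, 0.001]
force: [1.3, 0.6, 1.0]
grip_width: 0.5
```

Call:
play_rows --pt "0.3 0.05 0 0 0 0 0" --pt "0.3 0.05 0 0 0 0 0" --pt "0.2 0.04 0 0 0 0 0" --pt "0.2 0.04 0 0 0 0 0" --pt "0.3 0.05 0 0 0 0 0" --pt "0.3 0.05 0 0 0 0 0" --pt "0.3 0.05 0 0 0 0 0" --pt "0.3 0.05 0 0 0 0 0"

```text
time_s: 2.95
eef_pos: [516.5, -109.5, 8.2]
ee_rot: [0.0, 0.996, 0.089, 0.0]
force: [-1.7, -1.3, 1.6]
grip_width: 0.499
```

```bash
python3 m.py 2 | grep -A1 -E "red|green|top|side"; python3 - <<'E'
from h import *
c=capture("wrist"); cv2.imwrite("pics/w2.png",c["pixels"][...,::-1])
s=sensors.sense(); print(s["eef_pos"],s["force"])
E
```

```text
top [491. 130. 650.]
red [447 205  29  35 682] [462. 221.] [[529.0, -122.0, 1.0], [556.0, -102.0, 27.0], [581.0, -82.0, 29.0]]
  rect ((551.09765625, -98.59481811523438), (49.244384765625, 52.36222457885742), 10.207404136657715)
green [270 235  26  33 785] [282. 251.] [[480.0, 177.0, 1.0], [505.0, 196.0, 27.0], [531.0, 216.0, 29.0]]
  rect ((504.7135925292969, 196.11544799804688), (50.355918884277344, 40.716552734375), 3.6819372177124023)
green [366 239  28  33 793] [380. 255.] [[474.0, 16.0, 2.0], [498.0, 36.0, 27.0], [524.0, 56.0, 29.0]]
  rect ((498.0445556640625, 35.82450866699219), (50.34881591796875, 41.18305969238281), 3.904127597808838)
--
side [418. 659. 412.]
red [374 126  26  13 251] [387. 132.] [[530.0, -149.0, -1.0], [554.0, -105.0, 25.0], [585.0, -82.0, 26.0]]
green [384 162  30  18 359] [399. 170.] [[474.0, 12.0, 20.0], [498.0, 35.0, 25.0], [523.0, 56.0, 26.0]]
green [353 209  38  31 622] [373. 221.] [[480.0, 173.0, 7.0], [504.0, 196.0, 25.0], [530.0, 216.0, 26.0]]
yellow [ 227  121  125  121 6499] [278. 177.] [[678.0, -193.0, -156.0], [783.0, -5.0, -85.0], [818.0, 125.0, -41.0]]
[ 516.217611   -109.5595803     7.81978006] [ 0.50279167 -0.14048952 -0.63907596]
```

View pics/w2.png

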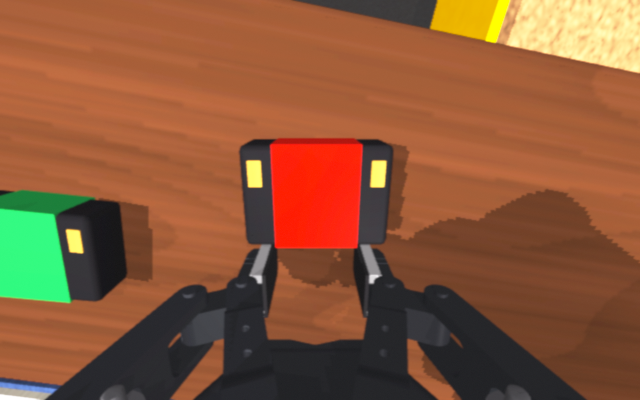

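The pack stays square against both fingers, centred in columns 241–392, and the bin is straight ahead. I'll keep pushing over the edge.

Call:
play_rows --pt "0.3 0.05 0 0 0 0 0" --pt "0.4 0.07 0 0 0 0 0" --pt "0.4 0.07 0 0 0 0 0" --pt "0.4 0.07 0 0 0 0 0" --pt "0.4 0.07 0 0 0 0 0" --pt "0.4 0.07 0 0 0 0 0" --pt "0.4 0.07 0 0 0 0 0" --pt "0.4 0.07 0 0 0 0 0"

```text
time_s: 3.77
eef_pos: [639.8, -88.1, 7.6]
ee_rot: [-0.0, 0.996, 0.089, -0.0]
force: [-0.3, 0.0, 0.4]
grip_width: 0.498
```

Call:
play_rows --pt "0 0 0 0 0 0 0" --pt "0 0 0 0 0 0 0" --pt "0 0 0 0 0 0 0" --pt "-0.3 0 0.2 0 0 0 0" --pt "-0.5 0 0.8 0 0 0 0" --pt "-0.5 0 0.8 0 0 0 0" --pt "-0.8 0 0.8 0 0 0 0" --pt "-0.8 0 0.8 0 0 0 0"

```text
time_s: 4.43
eef_pos: [526.6, -88.0, 139.3]
ee_rot: [-0.0, 0.996, 0.089, -0.0]
force: [0.4, 0.1, 1.1]
grip_width: 0.503
```

Call:
play_rows --pt "-0.8 -0.3 0.5 0 0 0 0" --pt "-0.8 -0.3 0 0 0 0 0" --pt "0 0 0 0 0 0 0" --pt "0 0 0 0 0 0 0" --pt "0 0 0 0 0 0 0"

```text
time_s: 4.85
eef_pos: [464.8, -112.1, 158.3]
ee_rot: [0.0, 0.996, 0.088, 0.0]
force: [-0.1, -0.1, -0.1]
grip_width: 0.501
```

```bash
python3 m.py 3 | grep -A1 -E "red|green|top|side"; python3 -c "
import cv2,numpy as np
cv2.imwrite('pics/j3.png',np.vstack([cv2.imread('pics/top3.png')[60:340],cv2.imread('pics/side3.png')[60:340]]))"
```

```text
top [491. 130. 650.]
red [408 138  24  30 513] [419. 152.] [[693.0, -99.0, -150.0], [718.0, -78.0, -124.0], [755.0, -58.0, -121.0]]
  rect ((719.489013671875, -78.56503295898438), (51.58717346191406, 42.063899993896484), 8.418420791625977)
green [270 235  26  33 785] [282. 251.] [[480.0, 177.0, 1.0], [505.0, 196.0, 27.0], [531.0, 217.0, 29.0]]
  rect ((504.7080078125, 196.21206665039062), (50.3165397644043, 41.10888671875), 3.590358257293701)
green [366 239  28  33 793] [380. 255.] [[474.0, 16.0, 2.0], [498.0, 36.0, 27.0], [524.0, 55.0, 29.0]]
  rect ((498.0594482421875, 35.856563568115234), (50.49500274658203, 40.972530364990234), 4.075228214263916)
--
side [418. 659. 412.]
red [299 173  22  12 200] [309. 179.] [[700.0, -114.0, -152.0], [726.0, -81.0, -126.0], [763.0, -44.0, -115.0]]
green [384 162  30  19 361] [399. 170.] [[474.0, 11.0, 13.0], [497.0, 35.0, 25.0], [523.0, 56.0, 26.0]]
green [353 209  38  31 623] [373. 221.] [[480.0, 173.0, 8.0], [504.0, 196.0, 25.0], [531.0, 216.0, 27.0]]
yellow [ 227  121  125  120 6484] [278. 177.] [[679.0, -193.0, -155.0], [783.0, -4.0, -85.0], [818.0, 125.0, -41.0]]
```

View pics/j3.png

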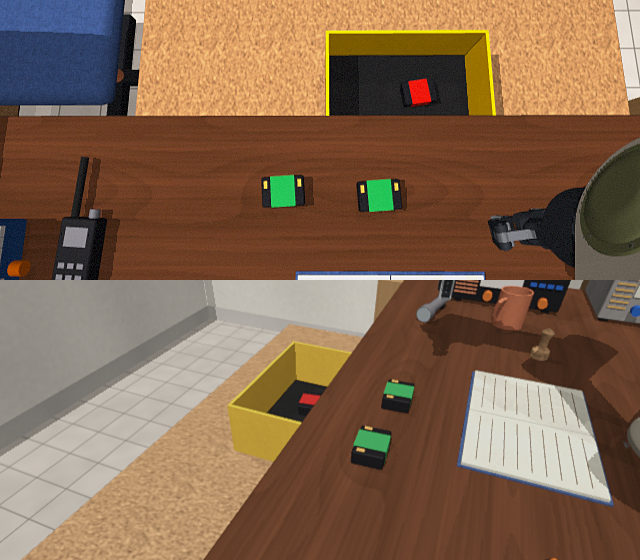

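The spent pack lies flat on the bin floor, at (419,92) in the combined picture. Both green packs are unmoved and the arm is clear, so I'm handing in.

```bash
python3 -c "
from rig import order; print(order.finish_job())"
```

```text
the job is handed in; nothing more can be done
None
```

The spent (red) pack is in the yellow bin, and I have handed the job in. I slid it about 120 mm to the far edge with the half-open fingers square behind it and pushed it off. I then raised and withdrew the arm.

- **Spent pack:** both cameras show it in the bin, at x ≈ 719–726 and y ≈ −80 mm. Its top is at z ≈ −125 mm, which is what a pack lying flat on the bin floor would give.
- **Good packs:** both green packs are where they started, to within 0.2 mm.
- **Limits:** the job took about 5 s. Wrist forces read about 2 N or less at the end of each move, and the arm ended clear at z ≈ 158 mm, touching nothing.

None of the last checks failed. The two cameras' positions for the pack in the bin differ by about 7 mm in x.

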